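Seat the slipped tier of a stacking rack and load the drawn syringe

TASK

The upper tier of the small steel stacking rack is standing beside its sockets: without lifting it off the lower frame, slide it along the rails until all four corner posts drop fully home in the sockets and it stands level. Then lay the syringe whose plunger is pulled out on the middle of the tier's deck, lengthways, without pushing its plunger in. Leave the other syringe and the two vials where they are.

Things in the scene. Friction and masses are not known exactly. Their poses are not given: they have to be found in the camera images.
- lower_frame: Fixed lower frame of the rack, plain steel, 132 x 306 mm in plan, 48 mm high. Origin: centre of its footprint, on the worktop; y along its length, x across, z up. Two channel rails run along y at x = -55 and +55 mm: running floor 40 mm above the worktop, 16 mm wide, between lips whose tops are at 48 mm; end caps. A gauze pack lies fixed between the rails.
- socket_mid (a point): Centre of the four sockets, at the level of their bottoms, 26 mm above the worktop; axes as the lower frame's. The sockets, 16 mm (x) by 18 mm (y) and 14 mm deep, are openings in the floors of the rails at x = -55, +55 and y = -85, +85 mm from here. The tier is home when its origin is here.
- upper_tier: Loose upper tier, plain steel, about 0.45 kg: a deck on four round posts pointing down, 12 mm thick, feet tapered. Origin: centre of the four foot ends, at their level; axes as the lower frame's. Posts at x = +-55, y = +-85 mm. At the start the feet stand in the rails 25 to 50 mm towards the lower frame's -y, origin 40 mm high; pushed to +y (1 to 4 N) it slides till the feet fall 14 mm into the sockets.
- deck (a point): Centre of the upper tier's deck, on its top surface, 66 mm above the foot ends (92 mm above the worktop when home); axes as the tier's. The deck is 134 x 240 mm (x, y); rims rise 8 mm above it along the two long sides only, 128 mm apart inside.
- end_flange (a point): Middle of the outer face of the tier's end flange at its -y end (120 mm from its centre): a flat upright face 134 mm wide and 24 mm high that hangs down from the deck's edge, a good place to push towards +y. The same flange is at the +y end.
- syringe_drawn: The syringe whose plunger is pulled out by 25 to 35 mm (204 to 214 mm long in all), plastic, loose, lying on the worktop. Origin: under the barrel on the worktop side; y along the barrel, needle cap towards -y, plunger towards +y, z up. Barrel 20 mm in diameter from y = -43 to +56 mm; capped needle to y = -89 mm; finger flange 36 mm wide at y = 57 mm; grasp it across the barrel.
- syringe_drawn_barrel (a point): Point on the axis of that syringe's barrel, 10 mm above the underside and 6 mm towards the plunger from the origin: a good grasp point.
- syringe_drawn_plunger (a joint): How far its plunger is pulled out, m; 0 is fully in. It slides along the barrel with about 0.6 N of friction.
- syringe_empty: The other syringe, the same but with its plunger pushed in (0 to 6 mm out, about 180 mm long). The two syringes swap places between starts. It stays where it is.
- vial_a: Small standing vial 26 x 26 x 54 mm, a bystander, in front of the rack. Origin at the centre of its base.
- vial_b: Small standing vial 26 x 26 x 54 mm, a bystander, right of the rack. Origin at the centre of its base.
There are look-alikes about, which are no part of the job. Leave any red look-alike of the syringe_drawn alone.

How it is judged (in metres and radians):
On the way, in this order (a step that is already met when the one before it is completed fails the run):
1. the upper tier has dropped home: all four posts in their sockets, level (horizontal distance between upper_tier and lower_frame below 0.008 m and z of upper_tier in the frame of lower_frame between 0.018 and 0.03 m and angle between upper_tier's own z axis and vertical below 0.025 rad and angle between the y axis of upper_tier and the y axis of lower_frame, either way round below 0.06 rad), for 0.2 s.
2. the drawn syringe lies on the deck (x of syringe_drawn_barrel in the frame of deck between -0.05 and 0.05 m and y of syringe_drawn_barrel in the frame of deck between -0.06 and 0.06 m and z of syringe_drawn_barrel in the frame of deck between 0.005 and 0.017 m and angle between the y axis of syringe_drawn and the y axis of upper_tier, either way round below 0.3 rad), for 0.2 s.
At the end, for the whole second after the job is handed in: Tier seated: origin within 8 mm of the lower frame's in plan, 18 to 30 mm above it, tilt < 0.025, yaw within 0.06 rad. Syringe's barrel point 5 to 17 mm above the deck, within 50 mm across and 60 mm along of its centre, lengthways within 0.3 rad, plunger > 18 mm out. At rest (all of step 1 and all of step 2 and linear speed of each of upper_tier, syringe_drawn below 0.02 m/s and value of joint syringe_drawn_plunger above 0.018 m); the robot touches nothing.
It fails at once if the upper tier is lifted off the lower frame (origin more than 60 mm above the worktop) (height (world z) of upper_tier above 0.06 m).
It fails at once if the drawn syringe's plunger is pushed in below 18 mm (value of joint syringe_drawn_plunger below 0.018 m).
It fails at once if the other syringe is moved by more than 25 mm (distance of syringe_empty from where it was at the start of the episode above 0.025 m).
It fails at once if a vial is moved by more than 25 mm or tipped (distance of any of vial_a, vial_b from where it was at the start of the episode above 0.025 m or angle between any of vial_a, vial_b's own z axis and vertical above 0.5 rad).
It also fails if it takes over 61 s, if anything falls off the work surface, if the arm or the gripper's body presses on something with over 40 N, if the wrist force passes 120 N, or if a joint passes its speed limit or range.

ROBOT

A 6-joint arm with a two-finger parallel gripper is mounted at the origin on a cart in front of the work surface, level with it; the furniture and walls round the work are solid. World frame = base frame: x ahead of the robot, y to its left, z up, the work surface at z = 0. Lengths are in mm, angles in rad, forces in N, time in s.
With the tool pointing down it reaches from about 350 to 975 mm from the base axis. Payload 7.1 kg.
Tool frame: the origin (TCP) lies at the very end of the fingers, on their centre line; the grasp point (between the pads) lies 19 mm behind it (ctrl.grasp_offset is the distance from the TCP to the grasp point, in mm); z points along the fingers, y is the line along which they close (so a half turn about z gives the same grasp; the last joint's range is limited). The gripper opens to 88 mm and grips with 3 to 60 N. Pads are 20 mm wide; open, the fingers measure 115 mm over their backs; the gripper's body (75 mm by 178 mm) begins 61 mm behind the grasp point.
Start: joints at [-1.318, 0.423, 1.63, -0, 1.089, -0.019], TCP at [167.81, -602.034, 222.675] pointing down, gripper open.
Joint ranges: [-3, 3], [-0.9, 2.11], [0.09, 2.58], [-1.31, 4.45], [0.11, 2.69], [-2.54, 2.54]. Speed limits (rad/s): [2.39, 2.39, 3.01, 3.14, 3.14, 3.14].

INTERFACE

Orientations are given as a rotation vector (axis times angle).
In Python, from workcell import ctrl, viewer, ticket, models gives the robot as it stands.
- The arm moves only by the tool play_rows, never from a script. Its arguments are lists of equal length, an entry for each row: "dp": the shift along the world's x, y, z in mm, a list of three; "yaw": the turn about the world's z in degrees. In form: {"dp": [[tx, ty, tz], ...], "yaw": [yaw, ...]}. A call has 1 to 8 rows; each row shifts and turns the commanded pose from where the row before left it; what a row does not reach is not made up. A row lasts 1/12 s, in which the tool goes at most 41.7 mm and 7.16 degrees, less where a joint would pass 70% of its speed; a pose out of reach is approached as far as the arm can. A call is refused whole if a number of a shift passes 41.7 or a number of a turn 7.16, either way. A call with a gripper value outside its range is refused whole. "gripper" is the closure, from 0 (fully open) to 1 (shut), set as the call begins (left out, the last holds). The fingers move at their own pace and stop on an object; the grip force is fixed at half the most. Time passes only in rows, so rows that do not move let the fingers close. It gives the time, the measured TCP pose, the force, the opening and the grip force at its end, in the units of the state.
- ctrl.get_obs(): the state, without advancing time (a new reading comes with each control period).
- viewer.get_image(name): name is "scene" or "top"; returns a dict with "pixels" (480x640x3 uint8, red, green, blue), "range_z" (480x640 float32, mm along the optical axis (not along the pixel's ray), 0 where there is no reading), "fx", "fy", "cx", "cy" (pixels), "T" (4x4, takes a point from camera to world coordinates). Camera axes: x right, y up, looking along -z (the intrinsics and any distortion apply to the point x, -y, -z); pixel columns grow to the right and rows downward; lengths in mm; the calibration is good to about 2 mm. A picture is of the moment at which its call begins.
- ticket.close_job(): hands the job in; it is judged then, once.
Trained networks look in a picture, given as the dict that the camera call returned (one of the last four; its "shot" number tells which), for a name from the list of things; names that differ only in an ending like _2 or _b are one class to them, and where a whole thing is asked for, a point or a joint stands for the part that bears it (a point fixed in the world has none). Each returns a list of dicts, best first, with "conf" (0 to 1); they miss things now and then, are a little off and sometimes report something else, mostly with a low value. They report only what shows in the picture. A call takes as long as a camera call. They do not tell look-alikes from the thing itself.
- models.look_for(picture, name): "bbox" ([centre column, centre row, width, height] in pixels, round what is visible of it).
- models.landmark_of(picture, name): "location" ([column, row] in pixels: a listed point, or the origin of a listed thing).
The state is a dict: "t": time; "qpos": joint angles; "qvel": joint speeds; "joint_torque": joint torques, N m; "ee_pos": TCP position; "orientation": TCP orientation; "ft_force": force on the tool from outside, world axes, zero at the start; "moment": the same for the moment, N m; "width": finger opening in mm; "grasp_force": force on a finger pad.
Only numpy, scipy, OpenCV 4.12 (cv2) and the standard library are available. Lean on these libraries where they do the work, as an engineer would, in place of code of your own. Each camera call takes 0.05 s, during which the arm holds its last target. There are 200 camera calls.

## Working session

There is one attempt and no reset: what is moved stays moved. The work goes in short steps, Python scripts to look and compute and a tool call to move; the robot and the scene stay as the last step left them, time stands still between calls to the robot, and variables do not carry over. Pictures are saved under pics/ and viewed, at most 10 in all, crops included, and the job is handed in when it is done.

Besides the shell and the picture viewer there is one more tool, called after ">>>" by a JSON object that holds its "op" and its "data", one argument or row to a line. play_rows: Moves the arm, as the interface text tells. Its arguments: {"type":"object","properties":{"dp":{"type":"array"},"yaw":{"type":"array"},"gripper":{"type":"number"}},"required":["dp","yaw"]}

```bash
mkdir -p pics; cat > h.py <<'E'
import numpy as np, cv2
from workcell import ctrl, viewer, ticket, models
def shot(n): return viewer.get_image(n)
def save(p,f,crop=None,s=1):
    im=p["pixels"][:,:,::-1]
    if crop: a,b,c,d=crop; im=im[b:d,a:c]
    cv2.imwrite("pics/"+f,cv2.resize(im,None,fx=s,fy=s,interpolation=cv2.INTER_CUBIC))
def w(p,c,r,z=None):
    "pixel -> world; by depth, or on the plane at height z"
    d=np.array([(c-p["cx"])/p["fx"],-(r-p["cy"])/p["fy"],-1.]);T=np.array(p["T"])
    if z is None:
        k=p["range_z"][int(r)-1:int(r)+2,int(c)-1:int(c)+2]; k=np.median(k[k>0])
    else: k=(z-T[2,3])/(T[:3,:3]@d)[2]
    return np.round(T[:3,:3]@(d*k)+T[:3,3],1)
E
cat > a.py <<'E'
from h import *
for n in ["top","scene"]:
    p=shot(n); save(p,n+"0.png")
    print(n,np.round(np.array(p["T"]),3).tolist(),p["fx"],[k for k in p])
    for o in ["lower_frame","upper_tier","socket_mid","deck","end_flange","syringe_drawn","syringe_drawn_barrel","syringe_empty","vial_a"]:
        print(o,[(round(x["conf"],2),np.round(x["location"]).tolist(),w(p,*x["location"]).tolist()) for x in models.landmark_of(p,o)[:4]])
    for o in ["syringe_drawn","syringe_empty"]:
        print(o,[(round(x["conf"],2),np.round(x["bbox"]).tolist()) for x in models.look_for(p,o)[:4]])
o=ctrl.get_obs();print(o["t"],o["ee_pos"],o["orientation"],o["width"])
E
python3 a.py
```

```text
top [[-0.01, 0.982, -0.187, 201.948], [-1.0, -0.011, -0.003, 195.673], [-0.005, 0.187, 0.982, 2032.727], [0.0, 0.0, 0.0, 1.0]] 514.5901931289411 ['pixels', 'range_z', 'fx', 'fy', 'cx', 'cy', 'T', 'shot']
lower_frame [(0.74, [374.0, 232.0], [610.4, 3.6, 105.0])]
upper_tier [(0.86, [384.0, 226.0], [634.2, -36.1, 105.5])]
socket_mid [(0.69, [374.0, 230.0], [619.9, 3.5, 102.6])]
deck [(0.77, [386.0, 228.0], [624.6, -43.1, 105.6]), (0.42, [423.0, 221.0], [675.4, -207.5, -1.4])]
end_flange [(0.92, [422.0, 221.0], [674.3, -200.4, 1.9]), (0.6, [317.0, 274.0], [461.8, 225.6, 15.9])]
syringe_drawn [(0.47, [318.0, 274.0], [463.8, 219.2, 18.3])]
syringe_drawn_barrel [(0.51, [188.0, 287.0], [417.6, 731.7, 14.2]), (0.48, [314.0, 273.0], [464.2, 235.8, 18.9])]
syringe_empty [(0.57, [461.0, 260.0], [510.3, -345.7, 14.4])]
vial_a [(0.61, [366.0, 274.0], [456.8, 31.3, 41.0]), (0.39, [438.0, 234.0], [619.7, -262.8, 8.7])]
syringe_drawn [(0.75, [182.0, 286.0, 29.0, 9.0]), (0.61, [308.0, 275.0, 35.0, 7.0])]
syringe_empty [(0.7, [308.0, 275.0, 34.0, 7.0]), (0.51, [462.0, 263.0, 46.0, 5.0])]
scene [[-0.624
[... 589 characters left out ...]
 (0.55, [179.0, 404.0], [413.0, 736.0, 15.7])]
syringe_drawn_barrel [(0.71, [177.0, 406.0], [413.1, 742.1, 17.2]), (0.66, [354.0, 213.0], [569.1, 57.0, 109.5]), (0.55, [327.0, 283.0], [471.4, 239.7, 20.3])]
syringe_empty [(0.77, [458.0, 193.0], [502.1, -356.1, 3.5]), (0.17, [382.0, 255.0], [458.7, 37.2, 5.3])]
vial_a [(0.59, [382.0, 252.0], [458.1, 40.0, 19.7]), (0.52, [417.0, 187.0], [607.4, -270.1, 9.1])]
syringe_drawn [(0.84, [173.0, 407.0, 64.0, 41.0]), (0.63, [324.0, 289.0, 60.0, 40.0]), (0.35, [351.0, 219.0, 96.0, 58.0])]
syringe_empty [(0.74, [450.0, 195.0, 26.0, 19.0])]
1.2 [ 167.79784108 -602.05161113  222.67965449] [ 3.11260386e+00  4.25615533e-01 -3.36537239e-05] 88.24843721720362
```

View pics/top0.png

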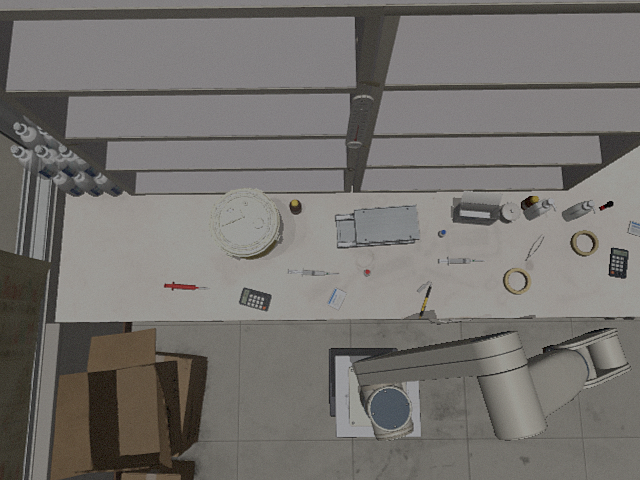

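View pics/scene0.png

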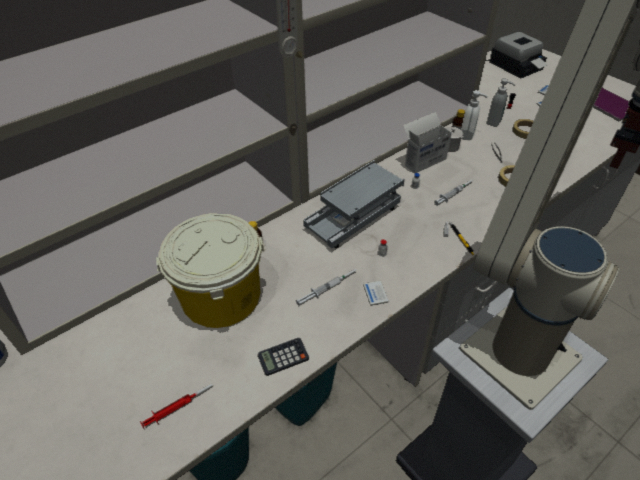

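The top picture shows the rack at about (377,227). There are three syringe candidates: left (313,272), right (461,261) and the red look-alike (185,287), which is out. The left one looks longer, so it is probably the drawn one. I'll confirm with one enlarged crop and measure the rack from depth at the same time.

```bash
cat > b.py <<'E'
from h import *
p=shot("top");q=shot("scene")
f=lambda p,c:cv2.resize(p["pixels"][c[1]:c[3],c[0]:c[2],::-1],(390,290) ,interpolation=cv2.INTER_CUBIC)
A=np.hstack([f(p,(283,250,348,298)),f(p,(428,237,493,285))]);B=np.hstack([f(q,(285,255,365,315)),f(q,(420,165,500,225))])
cv2.imwrite("pics/syr.png",np.vstack([A,B]))
# point cloud of both
P=[]
for c in (p,q):
    R=c["range_z"];v,u=np.nonzero(R>0);k=R[v,u]
    X=np.c_[(u-c["cx"])/c["fx"]*k,-(v-c["cy"])/c["fy"]*k,-k];T=np.array(c["T"]);X=X@T[:3,:3].T+T[:3,3]
    def box(s,lab):
        r=cv2.minAreaRect(s[:,:2].astype(np.float32));print(lab,len(s),np.round(r[0],1),np.round(r[1],1),round(r[2],1),"z",np.round(np.percentile(s[:,2],[5,50,95]),1))
        return r
    in_=lambda x0,x1,y0,y1,z0,z1:X[(X[:,0]>x0)&(X[:,0]<x1)&(X[:,1]>y0)&(X[:,1]<y1)&(X[:,2]>z0)&(X[:,2]<z1)]
    box(in_(500,720,-220,180,97,125),"tier")
    box(in_(500,720,-220,180,35,125),"rack")
    box(in_(500,720,60,180,30,60),"lower+y")
    for lab,b in (("L",(420,520,120,340)),("R",(460,560,-440,-270))):
        s=in_(*b,6,40); box(s,lab); m=s[:,:2].mean(0);d=np.linalg.svd(s[:,:2]-m,full_matrices=0)[2][0];print(lab,m,d)
    print("table",np.median(in_(400,500,60,120,-30,30)[:,2]))
    box(in_(420,500,0,70,15,70),"vialA"); box(in_(590,650,-300,-240,15,70),"vialB")
E
python3 b.py
```

```text
tier 2099 [640.  -45.5] [137.4 241.7] 3.4 z [ 99.2 106.7 116. ]
rack 2535 [638.   -9.5] [137.8 313.9] 3.2 z [ 40.8 105.3 115.4]
lower+y 298 [632.6 106.7] [135.9  82.1] 3.7 z [30.8 39.3 52.7]
L 357 [470.6 230.1] [ 99.1 219.3] 0.6 z [ 6.3 11.5 23.6]
L [469.6434613  235.36541946] [0.02911229 0.99957615]
R 279 [ 509.1 -355.3] [169.3  97.9] 89.9 z [ 6.2 11.4 25.5]
R [ 510.16175454 -342.4853446 ] [-0.00845442 -0.99996426]
table 0.07438385629507138
vialA 41 [463.6  28.5] [23.4 25.8] 32.6 z [22.1 44.3 56.1]
vialB 45 [ 612.6 -267.3] [22.2 39.6] 44.7 z [19.9 42.6 58.2]
tier 2420 [643.6 -44.8] [141.5 246.7] 3.9 z [101.1 106.  112.3]
rack 3513 [641.4  -8. ] [142.  320.7] 3.6 z [ 38.4 104.4 111.1]
lower+y 533 [634.5 104.7] [139.   93.9] 3.1 z [31.  40.7 49.7]
L 340 [460.6 234.1] [ 84.9 199.3] 11.3 z [ 7.2 14.9 21.9]
L [469.58302083 250.37659973] [0.06239283 0.99805167]
R 199 [ 512.4 -354.9] [162.   83.2] 85.2 z [ 6.7 14.8 22. ]
R [ 510.8800456  -337.04552702] [0.01587498 0.99987398]
table -0.04162039322841338
vialA 102 [465.3  30.5] [25.4 24.3] 86.2 z [18.1 35.7 56. ]
vialB 83 [ 619.  -270.3] [22.6 23.6] 0.2 z [17.7 37.3 55.3]
```

View pics/syr.png

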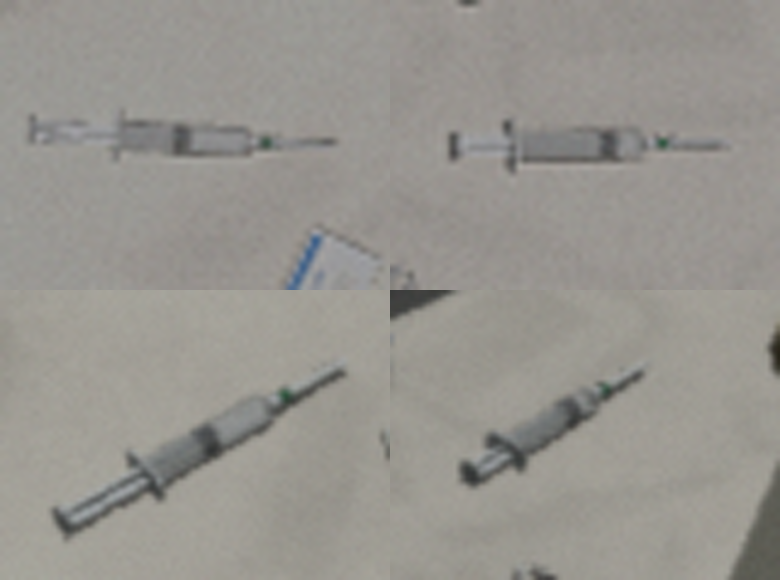

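The left syringe at (302–325, 272) is the drawn one: its plunger sticks out about 15 px, against about 9 px on the right, and its stopper sits mid-barrel. The rack is yawed +3.5° and the tier has to slide about 36 mm towards +y. Next I check clearance at the shelf and fix the syringe position.

```bash
cat > c.py <<'E'
from h import *
p=shot("top");q=shot("scene")
for n,c in (("top",p),("sc",q)):
    R=c["range_z"];v,u=np.nonzero(R>0);k=R[v,u]
    X=np.c_[(u-c["cx"])/c["fx"]*k,-(v-c["cy"])/c["fy"]*k,-k];T=np.array(c["T"]);X=X@T[:3,:3].T+T[:3,3]
    for z0,z1 in ((120,200),(200,350),(350,600),(600,900)):
        s=X[(X[:,0]>450)&(X[:,1]>-350)&(X[:,1]<300)&(X[:,2]>z0)&(X[:,2]<z1)]
        if len(s): print(n,z0,len(s),"xmin",np.percentile(s[:,0],[0.5,5]).round(),"y",s[s[:,0].argmin()].round())
for l,t,s in (("flange",(302.5,272.5),(314.3,292.2)),("front",(324.7,273.7),(340,278.8)),("tip",(339,273.7),(354.8,271)),("plunger",(288.2,271.5),(298.3,303))):
    print(l,w(p,*t,z=10),w(q,*s,z=10))
E
python3 c.py
```

```text
top 120 191 xmin [568. 685.] y [568.  56. 124.]
top 200 5268 xmin [794. 797.] y [788.  95. 313.]
top 350 2857 xmin [782. 790.] y [781.  92. 549.]
top 600 20274 xmin [785. 796.] y [781.  97. 761.]
sc 120 1017 xmin [677. 709.] y [ 673. -320.  135.]
sc 200 10845 xmin [796. 799.] y [789. 105. 290.]
sc 350 8765 xmin [785. 793.] y [781. 121. 573.]
sc 600 4648 xmin [786. 789.] y [783. 103. 636.]
flange [469.5 281.9  10. ] [475.4 283.2  10. ]
front [463.8 194.   10. ] [466.5 196.4  10. ]
tip [463.1 137.5  10. ] [461.5 144.3  10. ]
plunger [474.1 338.5  10. ] [474.  340.4  10. ]
```

>>> {"op": "play_rows", "data": {
  "dp": [
    [30, 25.4, 0],
    [30, 25.4, 0],
    [30, 25.4, 0],
    [30, 25.4, 0],
    [30, 25.4, 0],
    [30, 25.4, 0],
    [30, 25.4, 0],
    [30, 25.4, 0]
  ],
  "yaw": [4.875, 4.875, 4.875, 4.875, 4.875, 4.875, 4.875, 4.875]
}}

```text
t: 2.07
ee_pos: [409.1, -397.5, 222.9]
orientation: [2.789, 1.446, 0.0]
ft_force: [-0.0, -0.3, 0.4]
width: 87.6
grasp_force: 0.0
```

>>> {"op": "play_rows", "data": {
  "dp": [
    [30, 25.4, 0],
    [30, 25.4, 0],
    [30, 25.4, 0],
    [30, 25.4, 0],
    [30, 25.4, 0],
    [30, 25.4, 0],
    [30, 25.4, 0],
    [30, 25.4, 0]
  ],
  "yaw": [4.875, 4.875, 4.875, 4.875, 4.875, 4.875, 4.875, 4.875]
}}

```text
t: 2.73
ee_pos: [649.1, -194.1, 222.8]
orientation: [2.146, 2.294, -0.0]
ft_force: [-0.5, -1.3, 0.4]
width: 87.9
grasp_force: 0.0
```

>>> {"op": "play_rows", "data": {
  "dp": [
    [0, 0, 0],
    [0, 0, -37],
    [0, 0, -37],
    [0, 0, -37],
    [0, 0, -35],
    [0, 0, 0]
  ],
  "yaw": [0, 0, 0, 0, 0, 0]
}}

```text
t: 3.23
ee_pos: [642.6, -194.3, 69.4]
orientation: [-2.144, -2.281, 0.008]
ft_force: [-1.3, 0.8, -1.0]
width: 87.9
grasp_force: 0.0
```

>>> {"op": "play_rows", "data": {
  "dp": [
    [-0.5, 8, 2],
    [-0.5, 6, 0],
    [-0.3, 4, 0],
    [-0.3, 4, 0],
    [-0.3, 4, 0],
    [-0.3, 4, 0],
    [-0.3, 4, 0],
    [-0.3, 4, 0]
  ],
  "yaw": [0, 0, 0, 0, 0, 0, 0, 0]
}}

```text
t: 3.9
ee_pos: [647.1, -159.1, 81.7]
orientation: [2.147, 2.285, 0.002]
ft_force: [0.1, -6.8, 4.1]
width: 87.8
grasp_force: 3.6
```

>>> {"op": "play_rows", "data": {
  "dp": [
    [-0.2, 3, -3],
    [-0.2, 3, -3],
    [-0.2, 3, -2],
    [-0.2, 3, 0],
    [-0.2, 3, 0]
  ],
  "yaw": [0, 0, 0, 0, 0]
}}

```text
t: 4.32
ee_pos: [646.8, -144.5, 74.0]
orientation: [2.146, 2.284, 0.003]
ft_force: [0.3, -7.4, 5.6]
width: 88.0
grasp_force: 3.8
```

```bash
cat > d.py <<'E'
from h import *
import sys
print(ctrl.get_obs()["ft_force"].round(1) if hasattr(ctrl.get_obs()["ft_force"],"round") else ctrl.get_obs()["ft_force"])
for n in ("top","scene"):
    c=shot(n); R=c["range_z"];v,u=np.nonzero(R>0);k=R[v,u]
    X=np.c_[(u-c["cx"])/c["fx"]*k,-(v-c["cy"])/c["fy"]*k,-k];T=np.array(c["T"]);X=X@T[:3,:3].T+T[:3,3]
    s=X[(X[:,0]>550)&(X[:,0]<725)&(X[:,1]>-120)&(X[:,1]<125)&(X[:,2]>65)&(X[:,2]<125)]
    d=s[(abs(s[:,0]-639)<45)&(abs(s[:,1]+10)<70)]
    print(n,"y max of tier",np.percentile(s[:,1],99.5).round(1),"deck z",np.median(d[:,2]).round(1),"plane",np.linalg.lstsq(np.c_[d[:,:2]-[639,-10],np.ones(len(d))],d[:,2],rcond=None)[0].round(3))
    if len(sys.argv)>1: save(c,sys.argv[1]+n+".png",(270,150,470,300),4) 
E
python3 d.py
```

```text
[ 0.3 -7.4  5.6]
top y max of tier 105.8 deck z 106.1 plane [1.90000e-02 3.00000e-03 1.06075e+02]
scene y max of tier 110.7 deck z 106.0 plane [-1.00000e-03  4.00000e-03  1.05962e+02]
```

>>> {"op": "play_rows", "data": {
  "dp": [
    [-0.1, 2, 0],
    [-0.1, 2, 0],
    [-0.1, 2, 0],
    [0, 0, 0]
  ],
  "yaw": [0, 0, 0, 0]
}}

```text
t: 4.75
ee_pos: [643.9, -136.0, 71.6]
orientation: [2.15, 2.289, 0.001]
ft_force: [-0.4, 0.3, 0.1]
width: 87.8
grasp_force: 0.0
```

```bash
python3 d.py
```

```text
[-0.4  0.3  0.1]
top y max of tier 115.7 deck z 92.1 plane [ 2.000e-03 -6.000e-03  9.193e+01]
scene y max of tier 119.6 deck z 92.0 plane [-1.0000e-03  1.0000e-03  9.2017e+01]
```

The tier is home: deck at 92 mm and level. Now back off and move over the syringe.

>>> {"op": "play_rows", "data": {
  "dp": [
    [0, -15, 0],
    [0, -15, 0],
    [0, 0, 40],
    [0, 0, 40],
    [0, 0, 40],
    [-14.7, 33, 0],
    [-14.7, 33, 0],
    [-14.7, 33, 0]
  ],
  "yaw": [0, 0, 0, 0, 0, 0, 0, 0]
}}

```text
t: 5.52
ee_pos: [599.6, -68.8, 191.7]
orientation: [2.153, 2.285, 0.002]
ft_force: [0.2, 1.0, -0.6]
width: 87.6
grasp_force: 0.0
```

>>> {"op": "play_rows", "data": {
  "dp": [
    [-14.7, 35, 0],
    [-14.7, 35, 0],
    [-14.7, 35, 0],
    [-14.7, 35, 0],
    [-14.7, 35, 0],
    [-14.7, 35, 0],
    [-14.7, 35, 0],
    [-14.7, 35, 0]
  ],
  "yaw": [-1, -1, -1, -1, -1, -1, -1, 0]
}}

```text
t: 6.18
ee_pos: [482.0, 212.7, 190.9]
orientation: [2.289, 2.151, 0.0]
ft_force: [0.2, -0.5, -0.6]
width: 88.0
grasp_force: 0.0
```

```bash
cat > e.py <<'E'
from h import *
o=ctrl.get_obs();print(o["ee_pos"].round(1),o["orientation"])
for n in ("top","scene"):
    c=shot(n); R=c["range_z"];v,u=np.nonzero(R>0);k=R[v,u]
    X=np.c_[(u-c["cx"])/c["fx"]*k,-(v-c["cy"])/c["fy"]*k,-k];T=np.array(c["T"]);X=X@T[:3,:3].T+T[:3,3]
    s=X[(X[:,0]>540)&(X[:,0]<740)&(X[:,1]>-180)&(X[:,1]<150)&(X[:,2]>85)&(X[:,2]<108)]
    r=cv2.minAreaRect(s[:,:2].astype(np.float32));print(n,"tier",np.round(r[0],1),np.round(r[1],1),round(r[2],1))
    print([(round(x["conf"],2),np.round(x["location"],1).tolist(),w(c,*x["location"],z=10).tolist()) for x in models.landmark_of(c,"syringe_drawn_barrel")[:3]])
    if n=="scene": save(c,"grasp.png",(260,200,420,320),5)
E
python3 e.py
```

```text
[482.  212.7 190.9] [2.28906516e+00 2.15126991e+00 4.26296931e-04]
top tier [637.8  -5.2] [136.5 240.2] 3.4
[(0.72, [366.9, 272.1], [468.3, 27.0, 10.0]), (0.68, [185.7, 285.3], [423.7, 742.9, 10.0]), (0.67, [312.6, 274.2], [462.3, 241.9, 10.0])]
scene tier [639.1  -2.3] [140.9 246.3] 4.2
[(0.68, [328.9, 285.9], [466.7, 237.4, 10.0])]
```

View pics/grasp.png

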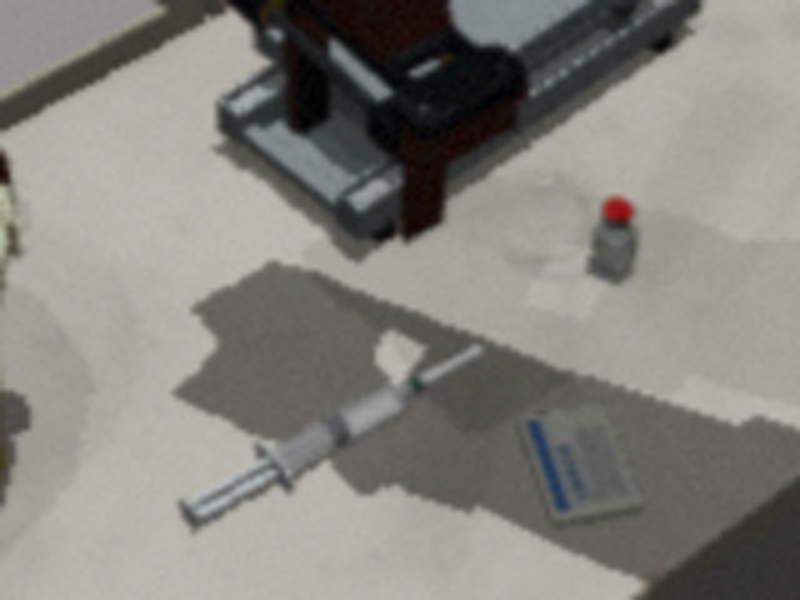

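>>> {"op": "play_rows", "data": {
  "dp": [
    [-14, 23, 0],
    [0, 0, -40],
    [0, 0, -40],
    [0, 0, -40],
    [0, 0, 0],
    [0, 0, 0]
  ],
  "yaw": [0, 0, 0, 0, 0, 0]
}}

```text
t: 6.88
ee_pos: [467.4, 233.1, 69.1]
orientation: [-2.288, -2.15, 0.008]
ft_force: [-0.5, -0.4, 0.0]
width: 87.6
grasp_force: 0.0
```

>>> {"op": "play_rows", "data": {
  "dp": [
    [1, 2, -30],
    [0, 0, -20],
    [0, 0, -10],
    [0, 0, -4],
    [0, 0, 0],
    [0, 0, 0]
  ],
  "yaw": [0, 0, 0, 0, 0, 0]
}}

```text
t: 7.38
ee_pos: [470.3, 237.6, 8.4]
orientation: [2.287, 2.153, 0.004]
ft_force: [0.3, 0.5, 0.2]
width: 88.0
grasp_force: 0.0
```

```bash
python3 - <<'E'
from h import *
print(ctrl.get_obs()["ee_pos"].round(1)); c=shot("scene"); save(c,"g2.png",(260,220,400,320),5.5)
E
```

```text
[470.3 237.6   8.4]
```

View pics/g2.png

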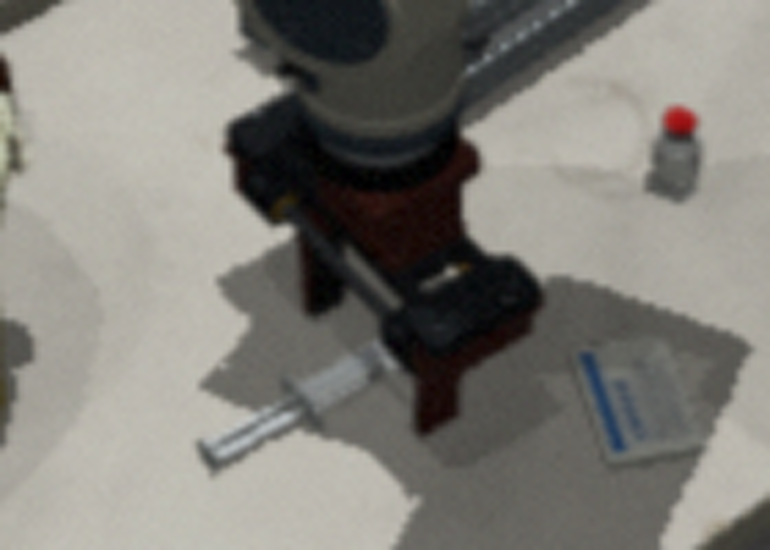

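>>> {"op": "play_rows", "data": {
  "dp": [
    [-1, 0, -3],
    [0, 0, -1],
    [0, 0, 0],
    [0, 0, 0]
  ],
  "yaw": [0, 0, 0, 0]
}}

```text
t: 7.77
ee_pos: [468.0, 237.4, 2.9]
orientation: [2.287, 2.154, 0.0]
ft_force: [-0.5, 0.7, 0.6]
width: 87.8
grasp_force: 0.0
```

>>> {"op": "play_rows", "data": {
  "dp": [
    [0, 0, 0],
    [0, 0, 0],
    [0, 0, 0],
    [0, 0, 0],
    [0, 0, 0],
    [0, 0, 0],
    [0, 0, 0],
    [0, 0, 0]
  ],
  "yaw": [0, 0, 0, 0, 0, 0, 0, 0],
  "gripper": 1
}}

```text
t: 8.43
ee_pos: [468.0, 237.3, 2.7]
orientation: [-2.287, -2.154, 0.0]
ft_force: [-0.7, -0.4, -0.1]
width: 37.6
grasp_force: 0.0
```

>>> {"op": "play_rows", "data": {
  "dp": [
    [0, 0, 0],
    [0, 0, 0],
    [0, 0, 0],
    [0, 0, 0],
    [0, 0, 0],
    [0, 0, 0]
  ],
  "yaw": [0, 0, 0, 0, 0, 0]
}}

```text
t: 8.93
ee_pos: [468.0, 237.4, 2.7]
orientation: [-2.287, -2.154, 0.0]
ft_force: [-0.3, -0.5, 0.3]
width: 19.1
grasp_force: 29.9
```

>>> {"op": "play_rows", "data": {
  "dp": [
    [0, 0, 0],
    [0, 0, 10],
    [0, 0, 25],
    [0, 0, 40],
    [0, 0, 40],
    [0, 0, 40],
    [0, 0, 0]
  ],
  "yaw": [0, 0, 0, 0, 0, 0, 0]
}}

```text
t: 9.52
ee_pos: [472.0, 239.3, 165.5]
orientation: [2.284, 2.151, 0.019]
ft_force: [1.4, 0.9, 0.9]
width: 19.0
grasp_force: 29.9
```

```bash
python3 - <<'E'
from h import *
c=shot("scene"); save(c,"g3.png",(230,170,400,300),4.5)
E
```

```text
(no output)
```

View pics/g3.png

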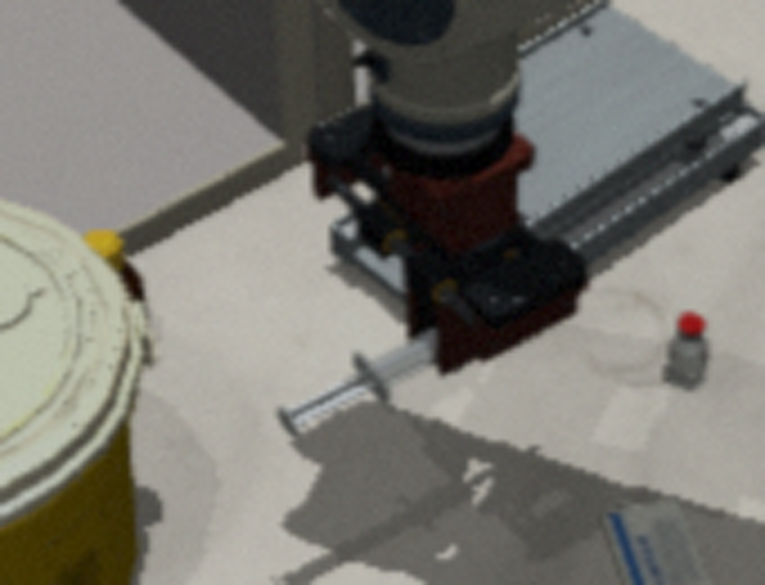

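>>> {"op": "play_rows", "data": {
  "dp": [
    [12, -16, 0],
    [22, -31, 0],
    [23, -32, 0],
    [23, -32, 0],
    [23, -32, 0],
    [23, -32, 0],
    [23, -32, 0],
    [22, -31, 0]
  ],
  "yaw": [0.9, 0.9, 0.9, 0.9, 0.9, 0.9, 0.8, 0.8]
}}

```text
t: 10.23
ee_pos: [639.0, -2.6, 156.4]
orientation: [-2.15, -2.289, 0.002]
ft_force: [0.2, 0.3, -0.0]
width: 19.0
grasp_force: 29.9
```

>>> {"op": "play_rows", "data": {
  "dp": [
    [0, 0, 0],
    [0, 0, -20],
    [0, 0, -15],
    [0, 0, 0],
    [0, 0, 0],
    [0, 0, 0]
  ],
  "yaw": [0, 0, 0, 0, 0, 0]
}}

```text
t: 10.73
ee_pos: [638.8, -0.3, 122.7]
orientation: [-2.151, -2.29, 0.0]
ft_force: [-0.2, -0.3, -0.3]
width: 18.7
grasp_force: 29.9
```

>>> {"op": "play_rows", "data": {
  "dp": [
    [0, 0, -10],
    [0, 0, -7],
    [0, 0, -5],
    [0, 0, -3],
    [0, 0, -1],
    [0, 0, 0],
    [0, 0, 0]
  ],
  "yaw": [0, 0, 0, 0, 0, 0, 0]
}}

```text
t: 11.32
ee_pos: [639.1, -0.7, 96.8]
orientation: [2.151, 2.29, 0.0]
ft_force: [-0.9, 0.1, 0.6]
width: 18.8
grasp_force: 29.9
```

>>> {"op": "play_rows", "data": {
  "dp": [
    [0, 0, -1],
    [0, 0, -0.7],
    [0, 0, 0],
    [0, 0, 0]
  ],
  "yaw": [0, 0, 0, 0]
}}

```text
t: 11.65
ee_pos: [639.0, -0.6, 95.1]
orientation: [2.151, 2.29, 0.0]
ft_force: [0.3, -0.8, -0.9]
width: 18.6
grasp_force: 29.9
```

>>> {"op": "play_rows", "data": {
  "dp": [
    [0, 0, 0],
    [0, 0, 0],
    [0, 0, 0],
    [0, 0, 0],
    [0, 0, 0],
    [0, 0, 0],
    [0, 0, 0]
  ],
  "yaw": [0, 0, 0, 0, 0, 0, 0],
  "gripper": 0.5
}}

```text
t: 12.23
ee_pos: [639.0, -0.6, 95.0]
orientation: [2.151, 2.29, 0.0]
ft_force: [0.1, 0.5, -0.5]
width: 43.8
grasp_force: 0.0
```

>>> {"op": "play_rows", "data": {
  "dp": [
    [0, 0, 8],
    [0, 0, 15],
    [0, 0, 35],
    [0, 0, 40],
    [-28, -28, 0],
    [-28, -28, 0],
    [-28, -28, 0],
    [-28, -28, 0]
  ],
  "yaw": [0, 0, 0, 0, 0, 0, 0, 0]
}}

```text
t: 12.9
ee_pos: [525.9, -113.4, 193.9]
orientation: [2.149, 2.29, 0.001]
ft_force: [0.0, -0.1, -0.7]
width: 43.9
grasp_force: 0.0
```

>>> {"op": "play_rows", "data": {
  "dp": [
    [-15, -38, 0],
    [-15, -38, 0],
    [-15, -38, 0],
    [-10, -38, 0],
    [0, -38, 0],
    [0, -30, 0],
    [0, 0, 0],
    [0, 0, 0]
  ],
  "yaw": [0, 0, 0, 0, 0, 0, 0, 0]
}}

```text
t: 13.57
ee_pos: [471.7, -333.9, 193.4]
orientation: [2.154, 2.286, 0.0]
ft_force: [-0.7, 0.6, -0.7]
width: 43.9
grasp_force: 0.0
```

```bash
cat > f.py <<'E'
from h import *
o=ctrl.get_obs();print(o["t"],o["ee_pos"].round(1),o["ft_force"])
for n in ("top","scene"):
    c=shot(n); R=c["range_z"];v,u=np.nonzero(R>0);k=R[v,u]
    X=np.c_[(u-c["cx"])/c["fx"]*k,-(v-c["cy"])/c["fy"]*k,-k];T=np.array(c["T"]);X=X@T[:3,:3].T+T[:3,3]
    s=X[(X[:,0]>540)&(X[:,0]<740)&(X[:,1]>-180)&(X[:,1]<150)&(X[:,2]>80)&(X[:,2]<125)]
    r=cv2.minAreaRect(s[:,:2].astype(np.float32));m=np.array(r[0]);print(n,"tier",m.round(1),np.round(r[1],1),round(r[2],1),"z",np.median(s[:,2]).round(1))
    a=np.radians(3.5);q=(s[:,:2]-m)@np.array([[np.cos(a),-np.sin(a)],[np.sin(a),np.cos(a)]])
    b=(abs(q[:,0])<52)&(s[:,2]>100.5);print(b.sum(),"syringe in deck x",np.median(q[b,0]).round(1),"y",np.percentile(q[b,1],[2,50,98]).round(1),"ztop",np.percentile(s[b,2],90).round(1))
    save(c,"f_"+n+".png",(320,180,440,270) if n=="top" else (290,140,430,250),5.5)
    if n=="scene": f=c
E
python3 f.py
```

```text
13.5667 [ 471.7 -333.9  193.4] [-0.65511098  0.64206088 -0.69205533]
top tier [637.9  -5.6] [136.6 241.5] 3.7 z 93.1
242 syringe in deck x -2.7 y [-109.6   11.5  109.2] ztop 114.1
scene tier [641.7  -3.5] [141.1 247.4] 3.6 z 92.5
249 syringe in deck x -5.9 y [-83.   25.  108.2] ztop 112.3
```

View pics/f_scene.png

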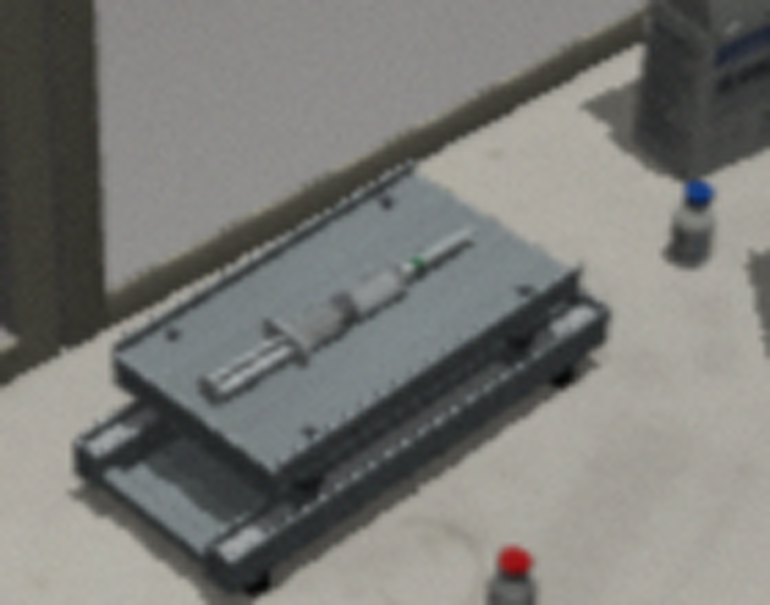

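The tier is seated and level. The syringe lies lengthways near the middle of the deck, running from (210,385) to (470,235) in the crop, with its plunger still out. The gripper is clear, so I'm handing in.

```bash
python3 -c "
from workcell import ticket
print(ticket.close_job())"
```

```text
the job is handed in; nothing more can be done
None
```

I handed the job in with the tier seated and level in its sockets and the drawn syringe lying lengthways near the middle of the deck, plunger still out; I never touched the other syringe or the vials, and no verdict came back.

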